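# Load the bench organiser for oil immersion

### The arm

A 6-joint arm with a two-finger parallel gripper is mounted at the origin on a cart in front of the work surface, level with it; the furniture and walls round the work are solid. World frame = base frame: x ahead of the robot, y to its left, z up, the work surface at z = 0. Lengths are in m, angles in rad, forces in N, time in s.
With the tool pointing down it reaches from about 0.35 to 0.775 m from the base axis. Payload 5.5 kg.
Tool frame: the origin (TCP) lies midway between the tips of the shut fingers; the grasp point (between the pads) lies behind it (env.grip_point_offset is the z of the grasp point in the tool frame, in m); z points along the fingers, y is the direction in which the jaws open and shut (so a half turn about z gives the same grasp; the last joint's range is limited). The gripper opens to 85 mm and grips with 20 to 120 N. Pads are 22 mm wide; open, the fingers measure 114 mm over their backs; the gripper's body (76 mm by 85 mm) begins 54 mm behind the grasp point. The pads swing forward as they close: fully open they stand 13 mm farther back than shut.
Start: joints at [-1.436, 0.313, 0.046, 1.304, 0, 1.431], TCP at [0.156, -0.553, 0.231] pointing down, gripper open.
Joint ranges: [-2.76, 2.76], [-0.86, 1.69], [-1.03, 1.26], [-2.2, 2.34], [-1.47, 1.5], [-3.14, 3.14]. Speed limits (rad/s): [2.57, 2.57, 3.14, 3.14, 3.14, 3.14].

### API

Orientations are given as a unit quaternion [w, x, y, z].
In Python, from workcell import env, viewer gives the robot as it stands. The module is installed in compiled form; this text tells all that it offers.
- The arm moves only by the shell command python3 -m inch 'ROWS' [OPENING] [FORCE]. ROWS is JSON, a list of rows, each a list of 2 entries, a list of its own where there are three numbers: the shift along the tool's x, y, z in m, then the turn about the tool's z in degrees. In form: [[[tx, ty, tz], spin], ...]. A call has 1 to 5 rows; each row is the pose to reach, as a shift and turn from the pose measured when the call began, along the tool's axes at that moment; what a row does not reach only later rows make up. A row lasts 1/12 s, in which the tool goes at most 41.7 mm and 7.16 degrees, less where a joint would pass 70% of its speed; a pose out of reach is approached as far as the arm can. A call with a gripper value outside its range is refused whole. OPENING is the closure, from 0 (fully open) to 1 (shut), set as the call begins (- or left out, the last holds). The fingers move at their own pace and stop on an object; FORCE is the grip in N (left out, the last holds). Time passes only in rows, so rows that repeat a pose let the fingers close. It gives the time, the measured TCP pose, the force and the opening at its end, in the units of the state.
- env.get_state(): the state, without advancing time (a new reading comes with each control period).
- viewer.read_camera(name): name is "side" or "top" or "wrist"; returns a dict with "image" (480x640x3 uint8, red, green, blue), "depth" (480x640 float32, m along the optical axis (not along the pixel's ray), 0 where there is no reading), "vertical_fov" (degrees; the focal length in pixels is half the picture's height over the tangent of half this angle, whatever the lens; pixels are square), "cx", "cy" (the principal point, pixels), "R" (3x3) and "t" (3): a world point X has camera coordinates R X + t; the wrist camera has in their place "T_tool_cam" (4x4, takes a point from camera to tool coordinates, whose origin is the TCP and whose axes are the flange's). Camera axes: x right, y down, z forward; pixel columns grow to the right and rows downward; lengths in m; the calibration is good to about 2 mm. A picture is of the moment at which its call begins: read the wrist's pose just before it.
- env.hand_in(): hands the job in, once; it reports no verdict.
The state is a dict: "clock": time; "joint_pos": joint angles; "qvel": joint speeds; "tau": joint torques, N m; "tcp_pos": TCP position; "orientation": TCP orientation; "wrist_force": force on the tool from outside, world axes, zero at the start; "ft_torque": the same for the moment, N m; "finger_gap": finger opening in m.
Only numpy, scipy, OpenCV 4.12 (cv2) and the standard library are available. Lean on these libraries where they do the work, as an engineer would, in place of code of your own. Each camera call takes 0.05 s, during which the arm holds its last target. There are 200 camera calls.

### The job

Load the bench organiser for an oil-immersion session with the four pieces standing in front of it, each into the holder made for it: the glass vial upright in the smallest round well, the dropper bottle upright in the middle one, the objective canister upright in the largest one and the small square coverslip box flat in the square pocket, all fully home on the floor of their wells. Lower each one in rather than letting it fall, tip none of them over, and leave the forceps and the loupe where they lie.

Things in the scene. Friction and masses are not known exactly. Their poses are not given: they have to be found in the camera images.
- oil_center (a point): Amber dropper bottle with a black teat on top, upright, 68 mm high: round body of 26 mm diameter up to 43 mm, then a neck and teat of 17 mm. About 55 g. The point is on its axis half-way up (34 mm above its foot); z is its axis. Grip the body with the fingertips no lower than 14 mm above its foot, since the foot goes into a well.
- canister_center (a point): Grey-beige plastic screw-top canister with a black lid, upright near the worktop's front edge (a twin at the back stays there), 57 mm high: body 36 mm in diameter, lid 37 mm. About 70 g. The point is on its axis half-way up (28.5 mm above its foot); z is its axis. Grip it with the fingertips no lower than 14 mm above its foot.
- vial_center (a point): Slim glass specimen vial, pale yellow inside, with a black screw cap, upright, 65 mm high, 17 mm in diameter all the way up (cap from 54 mm up). About 22 g. The point is on its axis half-way up (32.5 mm above its foot); z is its axis. Grip it below the cap with the fingertips no lower than 14 mm above its foot, since the foot goes into a well.
- coverslips_center (a point): Small white square box, shut (the lid stays shut), 30 x 30 mm and 17 mm high, lying flat. About 35 g. The point is its centre (8.5 mm above its underside); x and y are square to its sides, z is up. Its lowest 6 mm go into the pocket, so grip the upper half.
- holder_a_floor (a point): Grey holder, 76 x 70 x 18 mm, with the smallest round well: 28 mm wide, flared over its top 4 mm to 36 mm; one of four, side by side in any order at 72 mm pitch on a fixed rail (304 x 86 mm, holder tops 22 mm above the worktop), all at one yaw.  Point: centre of the black floor, 10 mm above the worktop, 12 mm below the holder's top. x: level, across the row, away from the robot; y: along the row; z: up.
- holder_b_floor (a point): Grey holder, 76 x 70 x 18 mm, with the middle round well: 37 mm wide, flared over its top 4 mm to 45 mm; one of four, side by side in any order at 72 mm pitch on a fixed rail (304 x 86 mm, holder tops 22 mm above the worktop), all at one yaw.  Point: centre of the black floor, 10 mm above the worktop, 12 mm below the holder's top. x: level, across the row, away from the robot; y: along the row; z: up.
- holder_c_floor (a point): Grey holder, 76 x 70 x 18 mm, with the largest round well: 48 mm wide, flared over its top 4 mm to 56 mm; one of four, side by side in any order at 72 mm pitch on a fixed rail (304 x 86 mm, holder tops 22 mm above the worktop), all at one yaw.  Point: centre of the black floor, 10 mm above the worktop, 12 mm below the holder's top. x: level, across the row, away from the robot; y: along the row; z: up.
- holder_d_floor (a point): Grey holder, 76 x 70 x 18 mm, with the square pocket: 40 x 40 mm, sides along x and y, flared over its top 3 mm to 46 mm; one of four, side by side in any order at 72 mm pitch on a fixed rail (304 x 86 mm, holder tops 22 mm above the worktop), all at one yaw.  Point: centre of the black floor, 16 mm above the worktop, 6 mm below the holder's top. x: level, across the row, away from the robot; y: along the row; z: up.
- forceps: Bystander: fine steel forceps, 115 mm long (along its y), 13 mm wide, 8 mm high, lying between the row of holders and the microscope. Origin at the middle of its underside. Must stay where it lies.
- loupe: Bystander: small folded steel loupe, 27 x 44 x 15 mm (44 along its y), lying right of the kit near the worktop's front edge. Origin at the middle of its underside. Must stay where it lies.
Things that resemble listed ones, but are neither listed nor needed, are in the scene too. Leave any green, turquoise or yellow look-alike of the part that bears coverslips_center alone.

How it is judged:
At the end, for the whole second after the job is handed in: Vial in the smallest round well, dropper bottle in the middle one, canister in the largest one, coverslip box in the square pocket: each within 8 mm of the well's centre, its height within 4 mm of standing on the well's floor, tilted less than 6 degrees, at rest and released (horizontal distance between vial_center and holder_a_floor below 0.008 m and z of vial_center in the frame of holder_a_floor between 0.0285 and 0.0365 m and angle between each of vial_center, oil_center, canister_center, coverslips_center's own z axis and vertical below 0.1 rad and linear speed of each of vial, oil, canister, coverslips below 0.02 m/s and horizontal distance between oil_center and holder_b_floor below 0.008 m and z of oil_center in the frame of holder_b_floor between 0.03 and 0.038 m and horizontal distance between canister_center and holder_c_floor below 0.008 m and z of canister_center in the frame of holder_c_floor between 0.0245 and 0.0325 m and horizontal distance between coverslips_center and holder_d_floor below 0.008 m and z of coverslips_center in the frame of holder_d_floor between 0.0045 and 0.0125 m); the robot touches nothing.
It fails at once if the forceps or the loupe are shifted by more than 20 mm (distance of any of forceps, loupe from where it was at the start of the episode above 0.02 m).
It fails at once if one of the kit's things is tipped by more than 45 degrees (angle between any of vial_center, oil_center, canister_center, coverslips_center's own z axis and vertical above 0.785 rad).
It fails at once if a piece of the kit falls into its well (faster than 0.5 m/s in the last 20 mm) ((horizontal distance between vial_center and holder_a_floor below 0.02 m and z of vial_center in the frame of holder_a_floor below 0.0525 m and linear speed of vial above 0.5 m/s) or (horizontal distance between oil_center and holder_b_floor below 0.02 m and z of oil_center in the frame of holder_b_floor below 0.054 m and linear speed of oil above 0.5 m/s) or (horizontal distance between canister_center and holder_c_floor below 0.02 m and z of canister_center in the frame of holder_c_floor below 0.0485 m and linear speed of canister above 0.5 m/s) or (horizontal distance between coverslips_center and holder_d_floor below 0.02 m and z of coverslips_center in the frame of holder_d_floor below 0.0285 m and linear speed of coverslips above 0.5 m/s)).
It also fails if it takes over 109 s, if anything falls off the work surface, if the arm or the gripper's body presses on something with over 40 N, if the wrist force passes 120 N, or if a joint passes its speed limit or range.

## Working session

There is one attempt and no reset: what is moved stays moved. The work goes in short steps, Python scripts to look and compute and a shell command to move; the robot and the scene stay as the last step left them, time stands still between calls to the robot, and variables do not carry over. Pictures are saved under pics/ and viewed, on a budget of 14 in all, crops included, one or two more only if the job needs it, and the job is handed in when it is done.

```bash
mkdir -p pics
python3 - <<'E'
from workcell import env, viewer
import cv2,numpy as np,pickle
s=env.get_state();print({k:np.round(v,3) for k,v in s.items()},env.grip_point_offset)
for n in("top","side"):
    c=viewer.read_camera(n);pickle.dump(c,open(n+".pkl","wb"))
    cv2.imwrite(f"pics/{n}0.png",c["image"][:,:,::-1]);print(n,c["R"],c["t"],c["vertical_fov"],c["cx"],c["cy"])
E
```

```text
{'clock': np.float64(0.0), 'joint_pos': array([-1.436,  0.314,  0.045,  1.304, -0.   ,  1.431]), 'qvel': array([ 0.001,  0.   ,  0.001,  0.001,  0.001, -0.   ]), 'tau': array([-1.0000e-03, -4.8063e+01,  2.9853e+01,  1.9000e-02, -0.0000e+00,
        0.0000e+00]), 'tcp_pos': array([ 0.156, -0.553,  0.23 ]), 'orientation': array([-0.001,  0.991,  0.137, -0.   ]), 'wrist_force': array([-0.056,  0.731, -0.251]), 'ft_torque': array([ 0.023,  0.03 , -0.005]), 'finger_gap': np.float64(0.085)} -0.0187
top [[ 0.02328927 -0.99956852  0.01789902]
 [-0.99476865 -0.02495127 -0.0990594 ]
 [ 0.09946326 -0.01549836 -0.99492053]] [-0.15098969  0.62156183  1.16018798] 49.72133046178164 315.9929788145304 234.60622341865388
side [[ 0.94737902 -0.31940111 -0.02135227]
 [-0.2232167  -0.61132928 -0.75924358]
 [ 0.22944998  0.72405762 -0.6504562 ]] [-0.60818519  0.11846386  0.98288203] 53.29421192932135 326.73965653005035 245.86646110879224
```

View pics/top0.png

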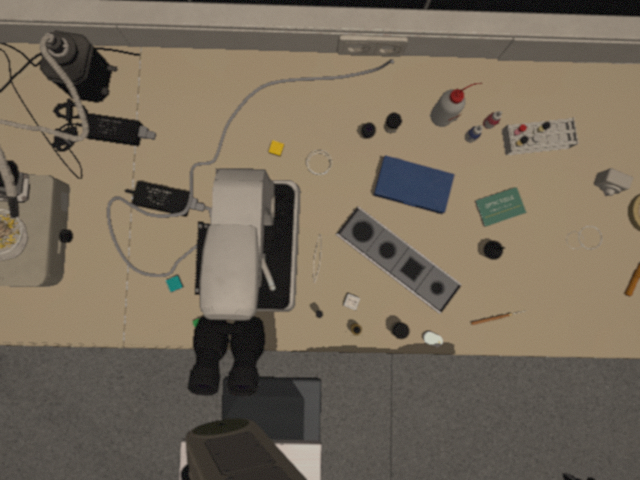

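View pics/side0.png

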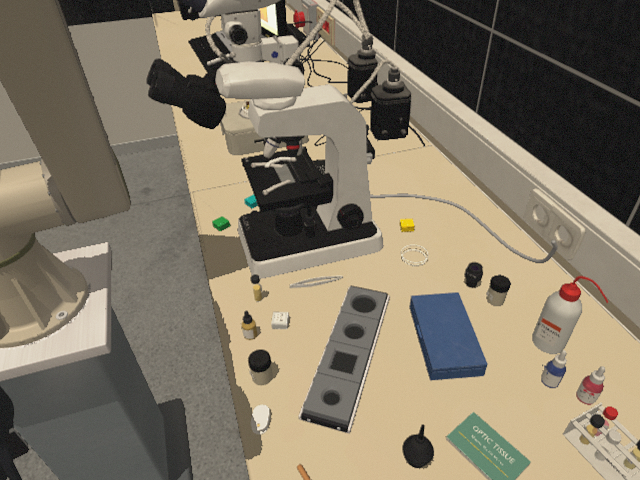

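The top view shows the vial at (319,313), oil at (356,328), canister at (400,330), box at (351,300) and loupe at (432,338). The wells run from (362,232) for the largest, through (388,250) and (411,269), the square one, to (437,288) for the smallest. In the side view the order matches: vial (257,288), oil (247,325), canister (260,367), box (280,320), with the wells at (364,302), (354,330), (344,362) and (332,397).

```bash
cat > h.py <<'E'
import numpy as np,cv2,pickle
from scipy.spatial.transform import Rotation as Ro
def f(c): return 240/np.tan(np.radians(c["vertical_fov"]/2))
def ray(c,u,v,z,R=None,t=None):
    R=c["R"] if R is None else R; t=c["t"] if t is None else t
    d=R.T@np.array([(u-c["cx"])/f(c),(v-c["cy"])/f(c),1]); o=-R.T@t
    return (o+d*(z-o[2])/d[2])
def blob(img,u,v,r,fn):
    "centroid of the mask blob nearest (u,v) within radius r"
    m=fn(img.astype(int)).astype(np.uint8); w=np.zeros_like(m);cv2.circle(w,(u,v),r,1,-1);m&=w
    n,l,s,ce=cv2.connectedComponentsWithStats(m)
    if n<2: return None
    k=1+np.argmax(s[1:,4]); return ce[k],s[k]
E
python3 - <<'E'
from h import *
dark=lambda t:(lambda i:i.max(2)<t)
P={"vial":(.065,(319,313),(256,280)),"oil":(.06,(356,329),(247,316)),"can":(.057,(400,330),(260,358)),"A":(.010,(437,288),(332,397)),"B":(.010,(388,250),(354,330)),"C":(.010,(362,232),(364,302)),"D":(.016,(411,269),(344,362))}
for n,ct in(("top",1),("side",2)):
    c=pickle.load(open(n+".pkl","rb"))
    for k,p in P.items():
        b=blob(c["image"],*p[ct],15 if n=="top" else 18,dark(55))
        print(n,k,b and (b[0].round(1),b[1]), b and ray(c,*b[0],p[0]).round(4))
    q=(351,300) if n=="top" else (280,317)
    b=blob(c["image"],*q,14,lambda i:(i.min(2)>165));print(n,"box",b[0].round(1),b[1],ray(c,*b[0],.017).round(4))
c=pickle.load(open("top.pkl","rb"));
i=c["image"]; cr=cv2.resize(i[200:350,290:470],(720,600),interpolation=cv2.INTER_CUBIC)
cv2.imwrite("pics/crop.png",cr[:,:,::-1])
print(i[300,351],i[248,376],i[280,370])
m=((i.max(2).astype(int)-i.min(2)<25)&(i.max(2)<130)).astype(np.uint8);w=np.zeros_like(m);w[200:315,335:462]=1
cs,_=cv2.findContours(m&w,0,2);k=max(cs,key=cv2.contourArea);print(cv2.minAreaRect(k))
bp=[ray(c,u,v,.02)[:2] for u,v in cv2.boxPoints(cv2.minAreaRect(k))];print(np.array(bp).round(4))
E
```

```text
top vial (array([318.8, 313.6]), array([317, 311,   5,   6,  25], dtype=int32)) [ 0.447  -0.1457  0.065 ]
top oil (array([356.2, 329.5]), array([354, 327,   6,   6,  28], dtype=int32)) [ 0.4137 -0.2293  0.06  ]
top can (array([399.6, 329.7]), array([392, 322,  16,  16, 199], dtype=int32)) [ 0.4151 -0.326   0.057 ]
top A (array([436.7, 287.7]), array([431, 283,  12,  11, 106], dtype=int32)) [ 0.5099 -0.4205  0.01  ]
top B (array([386.9, 249.8]), array([380, 243,  15,  15, 185], dtype=int32)) [ 0.5955 -0.3034  0.01  ]
top C (array([362.3, 231.2]), array([353, 222,  20,  20, 308], dtype=int32)) [ 0.638  -0.2448  0.01  ]
top D (array([411.7, 268.6]), array([401, 258,  22,  22, 274], dtype=int32)) [ 0.5528 -0.3606  0.016 ]Traceback (most recent call last):
  File "<stdin>", line 10, in <module>
TypeError: 'NoneType' object is not subscriptable
```

Run:
```python
from h import *
dark=lambda t:(lambda i:i.max(2)<t)
P={"vial":(.06,(256,280)),"oil":(.06,(247,316)),"can":(.055,(260,358)),"A":(.010,(332,397)),"B":(.010,(354,330)),"C":(.010,(364,302)),"D":(.016,(344,362))}
c=pickle.load(open("side.pkl","rb"))
for k,p in P.items():
    b=blob(c["image"],*p[1],18,dark(55)); print(k,b and (b[0].round(1),b[1],ray(c,*b[0],p[0]).round(4)))
c=pickle.load(open("top.pkl","rb"));i=c["image"];print(i[300,351],i[315,340])
m=(i.astype(int).max(2)-i.min(2)<40)&(i.min(2)>100);w=np.zeros(m.shape,np.uint8);w[288:313,338:365]=1
cs,_=cv2.findContours(m*w,0,2);k=max(cs,key=cv2.contourArea);r=cv2.minAreaRect(k);print(r,ray(c,*r[0],.017))
p=[ray(c,u,v,.017)[:2] for u,v in cv2.boxPoints(r)];e=p[1]-p[0];print(np.degrees(np.arctan2(e[1],e[0])))
cr=cv2.resize(i[200:350,290:470],(720,600),interpolation=cv2.INTER_CUBIC)
cv2.imwrite("pics/crop.png",cr[:,:,::-1])
from workcell import env
q=env.get_state()["orientation"];print(Ro.from_quat(np.roll(q,-1)).as_matrix().round(3))
from workcell import viewer
w=viewer.read_camera("wrist");print(w["T_tool_cam"].round(3),w["vertical_fov"])
```

```text
vial (array([255.1, 278.9]), array([252, 275,   7,   8,  45], dtype=int32), array([ 0.4447, -0.149 ,  0.06  ]))
oil (array([247.2, 318. ]), array([244, 312,   8,  12,  65], dtype=int32), array([ 0.41  , -0.2432,  0.06  ]))
can (array([259.3, 360.7]), array([249, 350,  22,  22, 385], dtype=int32), array([ 0.4108, -0.3376,  0.055 ]))
A (array([331. , 398.3]), array([324, 393,  15,  11, 133], dtype=int32), array([ 0.5091, -0.4169,  0.01  ]))
B (array([353.8, 332.2]), array([345, 327,  18,  12, 160], dtype=int32), array([ 0.5944, -0.3   ,  0.01  ]))
C (array([363.5, 304.6]), array([353, 298,  23,  14, 244], dtype=int32), array([ 0.6375, -0.2418,  0.01  ]))
D (array([343.5, 362.2]), array([331, 352,  26,  21, 366], dtype=int32), array([ 0.5518, -0.3608,  0.016 ]))
[170 156 142] [155 137 107]
((351.6000061035156, 301.6999816894531), (14.230247497558594, 14.862703323364258), 18.434947967529297) [ 0.47325402 -0.22182469  0.017     ]
-17.535447784962997
[[ 0.962  0.271 -0.   ]
 [ 0.271 -0.962  0.002]
 [ 0.    -0.002 -1.   ]]
[[ 0.001 -0.955 -0.297  0.076]
 [ 1.     0.001  0.001  0.001]
 [-0.    -0.297  0.955 -0.142]
 [ 0.     0.     0.     1.   ]] 65.67473496565943
```

View pics/crop.png

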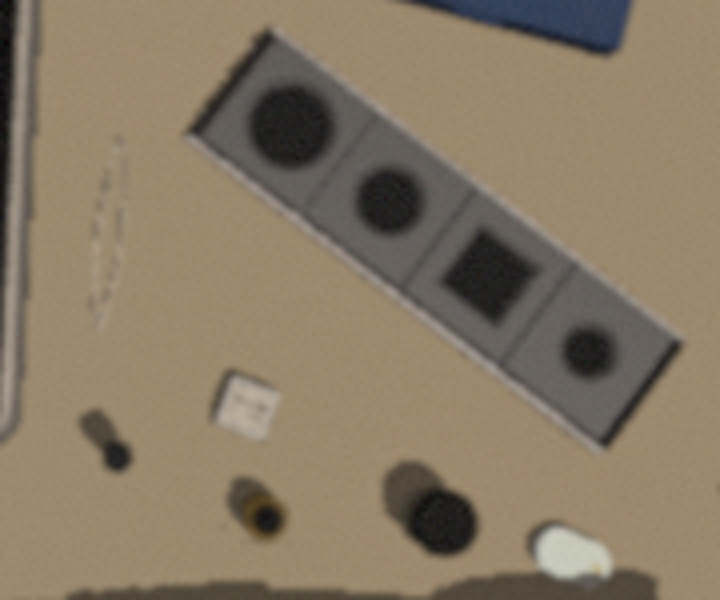

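The crop shows no row occlusion: the wells from upper left are C, B, D, A. The box sits at crop (248,405) with yaw about −17.5°, and the loupe is at (572,552). Next I'll move towards the canister.

```bash
cat > go.py <<'E'
"python3 go.py NAME|x,y z heading_deg : shift (mm) and spin from the present pose"
import sys,numpy as np
from scipy.spatial.transform import Rotation as Ro
from workcell import env
P=dict(can=(.4145,-.327),vial=(.446,-.147),oil=(.412,-.230),box=(.4735,-.222),A=(.510,-.4186),B=(.5948,-.3022),C=(.6372,-.2440),D=(.5524,-.3604))
s=env.get_state();R=Ro.from_quat(np.roll(s["orientation"],-1)).as_matrix()
h=np.degrees(np.arctan2(R[1,0],R[0,0]))
print("t",s["clock"].round(2),"tcp",s["tcp_pos"].round(4),"head",h.round(1),"tilt",np.degrees(np.arccos(-R[2,2])).round(1),"gap",s["finger_gap"].round(4),"F",s["wrist_force"].round(1),"j",s["joint_pos"].round(2))
for i in range(1,len(sys.argv),3):
    n,z,hd=sys.argv[i:i+3]
    xy=P[n] if n in P else [float(a) for a in n.split(",")]
    d=R.T@(np.r_[xy,float(z)]-s["tcp_pos"])
    print(n,"shift",d.round(4),"spin",round(float(h)-float(hd),1))
E
python3 -m inch '[[[0.31,-0.148,0.05],-38],[[0.31,-0.148,0.05],-38],[[0.31,-0.148,0.05],-38],[[0.31,-0.148,0.05],-38],[[0.31,-0.148,0.05],-38]]' 0.3 40
python3 go.py can 0.16 54
```

```text
clock: 0.57
tcp_pos: [0.3117, -0.4158, 0.2006]
orientation: [-0.001, 0.899, 0.437, 0.0]
wrist_force: [0.9, -0.1, -0.5]
finger_gap: 0.0599Traceback (most recent call last):
  File "go.py", line 8, in <module>
    print("t",s["clock"].round(2),"tcp",s["tcp_pos"].round(4),"head",h.round(1),"tilt",np.degrees(np.arccos(-R[2,2])).round(1),"gap",s["finger_gap"].round(4),"F",s["wrist_force"].round(1),"j",s["joint_pos"].round(2))
              ^^^^^^^^^^^^^^^^
AttributeError: 'float' object has no attribute 'round'
```

```bash
sed -i 's/s\["clock"\].round(2)/round(float(s["clock"]),2)/;s/s\["finger_gap"\].round(4)/round(float(s["finger_gap"]),4)/' go.py
python3 go.py can 0.16 54
```

```text
t 0.57 tcp [ 0.3117 -0.4158  0.2006] head 51.9 tilt 0.1 gap 0.0599 F [ 0.9 -0.1 -0.5] j [-1.08  0.22 -0.16  1.2   0.    1.15]
can shift [0.1333 0.0261 0.0407] spin -2.1
```

```bash
python3 -m inch '[[[0.133,0.026,0.04],-2],[[0.133,0.026,0.04],-2],[[0.133,0.026,0.04],-2],[[0.133,0.026,0.04],-2],[[0.133,0.026,0.04],-2]]' 
python3 go.py can 0.10 54 can 0.020 54
python3 - <<'E'
from workcell import env,viewer
import cv2
c=viewer.read_camera("wrist");cv2.imwrite("pics/w1.png",c["image"][:,:,::-1])
E
```

```text
clock: 0.98
tcp_pos: [0.4159, -0.3235, 0.1589]
orientation: [-0.003, 0.89, 0.455, 0.0]
wrist_force: [-0.7, 0.4, -0.2]
finger_gap: 0.0594
t 0.98 tcp [ 0.4159 -0.3235  0.1589] head 54.2 tilt 0.3 gap 0.0594 F [-0.7  0.4 -0.2] j [-0.81  0.26 -0.21  1.11  0.    1.38]
can shift [-0.0038  0.0012  0.0589] spin 0.2
can shift [-0.0041  0.0016  0.1389] spin 0.2
```

View pics/w1.png

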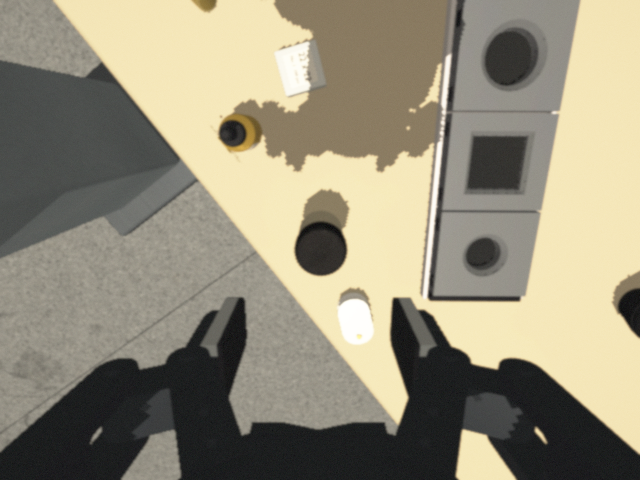

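The picture shows the canister at (321,247), oil at (232,132), box at (301,68), loupe at (356,318), and wells B (511,56), D (498,163) and A (482,252). I'll check these against the wrist calibration.

Run:
```python
from h import *
from workcell import env,viewer
s=env.get_state();c=viewer.read_camera("wrist");T=np.eye(4);T[:3,:3]=Ro.from_quat(np.roll(s["orientation"],-1)).as_matrix();T[:3,3]=s["tcp_pos"];T=T@c["T_tool_cam"];M=np.linalg.inv(T)
g=lambda u,v,z:ray(c,u,v,z,M[:3,:3],M[:3,3])
dark=lambda i:i.max(2)<60
for n,u,v,z in(("can",321,247,.057),("oil",232,132,.066),("A",482,252,.01),("D",498,163,.016),("B",511,56,.01)):
    b=blob(c["image"],u,v,32,dark);print(n,b[0].round(1),b[1],g(*b[0],z).round(4))
b=blob(c["image"],301,68,40,lambda i:(i.max(2)-i.min(2)<25)&(i.min(2)>190));print(b[0],b[1],g(*b[0],.017).round(4))
```

```text
can [319.9 244.4] [ 296  219   49   52 2037] [ 0.4146 -0.3293  0.057 ]
oil [232.3 128.9] [220 118  25  24 437] [ 0.4161 -0.2361  0.066 ]
A [480.4 249.7] [467 236  28  28 613] [ 0.5107 -0.4229  0.01  ]
D [495.3 159.2] [ 469  134   54   51 2334] [ 0.5532 -0.3625  0.016 ]
B [507.8  54.4] [ 485   28   47   54 1900] [ 0.5967 -0.3047  0.01  ]
[292.01891447  64.71463816] [ 274   39   34   54 1216] [ 0.4684 -0.2214  0.017 ]
```

```bash
sed -i 's/can=.*D=([^)]*))/can=(.4145,-.328),vial=(.446,-.148),oil=(.414,-.233),box=(.4725,-.222),A=(.5105,-.4200),B=(.5955,-.3032),C=(.6378,-.2450),D=(.553,-.3614))/' go.py
python3 -m inch '[[[-0.004,0.002,0.08],0],[[-0.004,0.002,0.08],0],[[-0.004,0.002,0.115],0],[[-0.004,0.002,0.138],0],[[-0.004,0.002,0.138],0]]'
python3 go.py can 0.020 54
python3 -m inch '[[[0,0,0],0],[[0,0,0],0],[[0,0,0],0],[[0,0,0],0],[[0,0,0],0]]' 0.8 40
python3 go.py C 0.11 54
```

```text
clock: 1.5
tcp_pos: [0.4095, -0.3291, 0.0179]
orientation: [-0.005, 0.892, 0.453, -0.001]
wrist_force: [-0.4, 0.3, -0.3]
finger_gap: 0.0599
t 1.5 tcp [ 0.4095 -0.3291  0.0179] head 53.8 tilt 0.6 gap 0.0599 F [-0.4  0.3 -0.3] j [-0.83  0.39 -0.4   0.79  0.    1.37]
can shift [ 0.0038  0.0033 -0.0021] spin -0.2
clock: 1.92
tcp_pos: [0.4103, -0.3301, 0.0195]
orientation: [-0.004, 0.892, 0.453, -0.001]
wrist_force: [0.2, 0.1, -0.3]
finger_gap: 0.0362
t 1.92 tcp [ 0.4103 -0.3301  0.0195] head 53.8 tilt 0.5 gap 0.0362 F [ 0.2  0.1 -0.3] j [-0.83  0.39 -0.4   0.79  0.    1.37]
C shift [ 0.2032  0.1326 -0.0912] spin -0.2
```

```bash
python3 -m inch '[[[0,0,-0.04],0],[[0,0,-0.08],0],[[0.03,0.02,-0.1],0],[[0.06,0.04,-0.1],0],[[0.09,0.06,-0.1],0]]'
python3 -m inch '[[[0.11,0.073,0],0],[[0.11,0.073,0],0],[[0.11,0.073,0],0],[[0.11,0.073,0],0],[[0.11,0.073,0],0]]'
python3 go.py 0.636,-.2474 0.06 54
python3 - <<'E'
from workcell import env,viewer
import cv2
c=viewer.read_camera("wrist");cv2.imwrite("pics/w2.png",c["image"][:,:,::-1])
E
```

```text
clock: 2.33
tcp_pos: [0.5151, -0.2946, 0.123]
orientation: [-0.001, 0.892, 0.452, 0.0]
wrist_force: [0.0, -1.0, -1.1]
finger_gap: 0.036
clock: 2.75
tcp_pos: [0.642, -0.2473, 0.1232]
orientation: [-0.0, 0.891, 0.454, 0.001]
wrist_force: [-1.2, 0.9, -0.7]
finger_gap: 0.0362
t 2.75 tcp [ 0.642  -0.2473  0.1232] head 54.0 tilt 0.1 gap 0.0362 F [-1.2  0.9 -0.7] j [-0.49  0.58  0.19  1.18  0.    1.71]
0.636,-.2474 shift [-0.0037 -0.0049  0.0632] spin -0.0
```

View pics/w2.png

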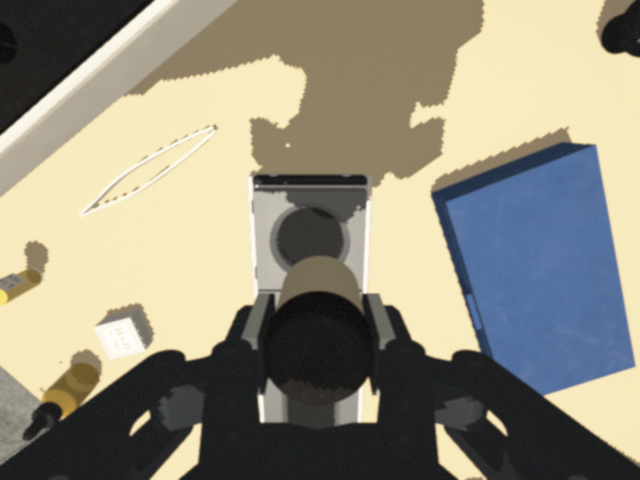

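The picture shows the canister gripped upright with its lid centred near (318,348), and well C open at about (310,238). I'll compare the two numerically.

```bash
cat > wr.py <<'E'
"u,v,z_world ... -> world points from wrist camera calib at the present pose"
import sys
from h import *
from workcell import env,viewer
s=env.get_state();c=viewer.read_camera("wrist");T=np.eye(4);T[:3,:3]=Ro.from_quat(np.roll(s["orientation"],-1)).as_matrix();T[:3,3]=s["tcp_pos"];T=T@c["T_tool_cam"];M=np.linalg.inv(T)
print("tcp",s["tcp_pos"].round(4))
for a in sys.argv[1:]:
    u,v,z=map(float,a.split(","));print(a,ray(c,u,v,z,M[:3,:3],M[:3,3]).round(4))
E
python3 wr.py 318,348,0.161 310,240,0.010 310,205,0.010 272,240,.022 350,240,.022
```

```text
tcp [ 0.64   -0.2481  0.1231]
318,348,0.161 [ 0.6449 -0.2434  0.161 ]
310,240,0.010 [ 0.6342 -0.2483  0.01  ]
310,205,0.010 [ 0.6493 -0.2278  0.01  ]
272,240,.022 [ 0.6156 -0.2302  0.022 ]
350,240,.022 [ 0.6587 -0.2615  0.022 ]
```

```bash
python3 -m inch '[[[-0.004,-0.004,0.03],0],[[-0.004,-0.004,0.045],0],[[-0.004,-0.004,0.055],0],[[-0.004,-0.004,0.06],0],[[-0.004,-0.004,0.06],0]]'
python3 go.py 0.6348,-.249 0.03 54
```

```text
clock: 3.27
tcp_pos: [0.6317, -0.2499, 0.0624]
orientation: [-0.002, 0.892, 0.452, -0.001]
wrist_force: [-0.2, -0.4, -0.2]
finger_gap: 0.0359
t 3.27 tcp [ 0.6317 -0.2499  0.0624] head 53.7 tilt 0.2 gap 0.0359 F [-0.2 -0.4 -0.2] j [-0.5   0.6   0.08  1.05  0.    1.71]
0.6348,-.249 shift [0.0025 0.0021 0.0324] spin -0.3
```

```bash
python3 -m inch '[[[0.0025,0.002,0.008],0],[[0.0025,0.002,0.016],0],[[0.0025,0.002,0.022],0],[[0.0025,0.002,0.027],0],[[0.0025,0.002,0.03],0]]'
python3 -m inch '[[[0,0,0],0]]'
python3 go.py 0.6348,-.249 0.03 54
```

```text
clock: 3.68
tcp_pos: [0.6344, -0.2487, 0.0314]
orientation: [-0.002, 0.892, 0.452, -0.001]
wrist_force: [-0.6, 0.6, -0.7]
finger_gap: 0.0364
clock: 3.77
tcp_pos: [0.634, -0.2484, 0.0305]
orientation: [-0.002, 0.892, 0.452, -0.001]
wrist_force: [0.2, -0.2, -0.4]
finger_gap: 0.036
t 3.77 tcp [ 0.634  -0.2484  0.0305] head 53.7 tilt 0.3 gap 0.036 F [ 0.2 -0.2 -0.4] j [-0.49  0.63  0.05  0.99  0.    1.71]
0.6348,-.249 shift [0.     0.001  0.0005] spin -0.3
```

```bash
python3 -m inch '[[[0,0,0.001],0],[[0,0,0.0015],0],[[0,0,0.0015],0]]'
python3 go.py can 0.11 54
python3 -m inch '[[[0,0,0],0],[[0,0,0],0],[[0,0,0],0],[[0,0,0],0]]' 0.35
python3 -m inch '[[[0,0,-0.03],0],[[0,0,-0.065],0],[[0,0,-0.095],0],[[0,0,-0.095],0]]'
python3 go.py vial 0.13 54
python3 - <<'E'
from workcell import env,viewer
import cv2
c=viewer.read_camera("wrist");cv2.imwrite("pics/w3.png",c["image"][:,:,::-1])
E
```

```text
clock: 4.02
tcp_pos: [0.6341, -0.2484, 0.0291]
orientation: [-0.002, 0.892, 0.452, -0.001]
wrist_force: [0.0, 0.3, -0.0]
finger_gap: 0.0361
t 4.02 tcp [ 0.6341 -0.2484  0.0291] head 53.7 tilt 0.3 gap 0.0361 F [ 0.   0.3 -0. ] j [-0.49  0.63  0.05  0.99  0.    1.71]
can shift [-0.1941 -0.1304 -0.0802] spin -0.3
clock: 4.35
tcp_pos: [0.6343, -0.2485, 0.0294]
orientation: [-0.002, 0.892, 0.452, -0.001]
wrist_force: [-0.3, 1.6, -0.4]
finger_gap: 0.0551
clock: 4.68
tcp_pos: [0.6382, -0.2506, 0.1323]
orientation: [0.003, 0.892, 0.452, 0.002]
wrist_force: [0.6, -1.0, 0.8]
finger_gap: 0.0556
t 4.68 tcp [ 0.6382 -0.2506  0.1323] head 53.7 tilt 0.4 gap 0.0556 F [ 0.6 -1.   0.8] j [-0.49  0.56  0.19  1.19  0.    1.71]
vial shift [-0.0309 -0.2157  0.0008] spin -0.3
```

View pics/w3.png

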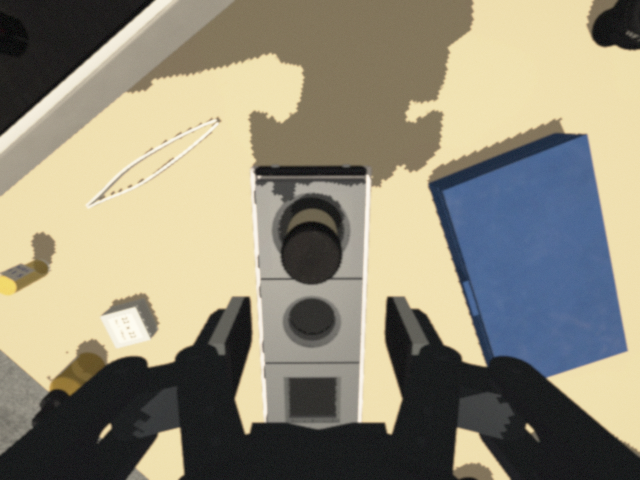

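The canister is standing in well C at (312,245). The vial shows at (20,278), the forceps are untouched, and well B is free at (312,322). Next is the vial, at heading 30° to stay clear of the microscope.

```bash
python3 -m inch '[[[-0.006,-0.04,0],7],[[-0.012,-0.08,0],14],[[-0.018,-0.12,0],20],[[-0.022,-0.155,0],24],[[-0.026,-0.18,0],24]]' 0.5
python3 go.py vial 0.13 30
python3 - <<'E'
from workcell import env,viewer
import cv2
c=viewer.read_camera("wrist");cv2.imwrite("pics/w4.png",c["image"][:,:,::-1])
E
```

```text
clock: 5.15
tcp_pos: [0.4729, -0.1624, 0.1271]
orientation: [-0.0, 0.967, 0.255, 0.0]
wrist_force: [-0.1, -0.1, -0.9]
finger_gap: 0.0423
t 5.15 tcp [ 0.4729 -0.1624  0.1271] head 29.6 tilt 0.1 gap 0.0423 F [-0.1 -0.1 -0.9] j [-0.49  0.23 -0.33  1.01  0.    2.13]
vial shift [-0.0163 -0.0258 -0.0029] spin -0.4
```

View pics/w4.png

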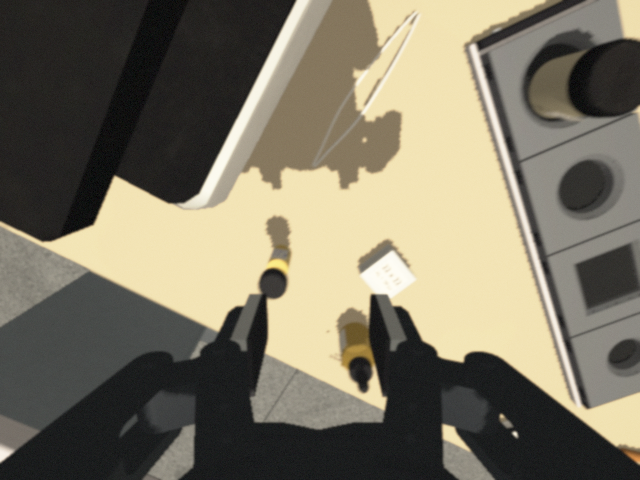

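The picture shows the vial cap at (272,285) and foot near (281,250), the oil's teat at (361,380), and the box top around (388,273).

```bash
python3 wr.py 272,284,0.065 281,250,0.003 388,273,.017 387,251,.017 416,277,.017 361,269,.017 361,384,.066 ; python3 go.py vial 0.13 30
```

```text
tcp [ 0.4686 -0.1598  0.1267]
272,284,0.065 [ 0.4427 -0.1444  0.065 ]
281,250,0.003 [ 0.4424 -0.1436  0.003 ]
388,273,.017 [ 0.4706 -0.2183  0.017 ]
387,251,.017 [ 0.4844 -0.2085  0.017 ]
416,277,.017 [ 0.4781 -0.2377  0.017 ]
361,269,.017 [ 0.4634 -0.1997  0.017 ]
361,384,.066 [ 0.4095 -0.227   0.066 ]
t 5.25 tcp [ 0.4717 -0.1616  0.1272] head 29.8 tilt 0.1 gap 0.0428 F [-0.   0.8  0.4] j [-0.49  0.23 -0.33  1.01  0.    2.13]
vial shift [-0.0155 -0.0246 -0.0027] spin -0.2
```

Run:
```python
from h import *
from workcell import env,viewer
s=env.get_state();c=viewer.read_camera("wrist");T=np.eye(4);T[:3,:3]=Ro.from_quat(np.roll(s["orientation"],-1)).as_matrix();T[:3,3]=s["tcp_pos"];T=T@c["T_tool_cam"]
for u,v in((20,20),(80,60),(60,200),(120,100),(160,20),(180,130),(250,40),(210,190)):
    d=float(c["depth"][v,u]);p=T@np.array([(u-c["cx"])/f(c)*d,(v-c["cy"])/f(c)*d,d,1]);print(u,v,p[:3].round(3))
print(T[:3,3].round(3))
```

```text
20 20 [ 0.526 -0.063  0.184]
80 60 [ 0.525 -0.077  0.185]
60 200 [ 0.494 -0.082  0.185]
120 100 [ 0.521 -0.086  0.183]
160 20 [ 0.54  -0.085  0.178]
180 130 [ 0.496 -0.057  0.045]
250 40 [ 0.558 -0.071  0.045]
210 190 [ 0.471 -0.086  0.039]
[ 0.538 -0.125  0.269]
```

The microscope stage, at z≈0.185 with its right edge at y≈−0.088, is close to where the camera would go. I'll turn to heading 0 first.

```bash
python3 -m inch '[[[0,0,0],7],[[0,0,0],14],[[0,0,0],21],[[-0.015,-0.025,0],28],[[-0.015,-0.025,0],30]]' 0.52
python3 -m inch '[[[0,0,0],0],[[0,0,0],0]]'
python3 go.py .445,-.1465 0.024 0; python3 go.py
```

```text
clock: 5.72
tcp_pos: [0.4461, -0.1473, 0.1264]
orientation: [-0.001, 1.0, -0.005, -0.001]
wrist_force: [-1.0, 1.4, -0.7]
finger_gap: 0.0409
clock: 5.88
tcp_pos: [0.4468, -0.1477, 0.1261]
orientation: [-0.001, 1.0, -0.004, -0.001]
wrist_force: [-0.3, 0.0, -0.8]
finger_gap: 0.0412
t 5.88 tcp [ 0.4468 -0.1477  0.1261] head -0.5 tilt 0.2 gap 0.0412 F [-0.3  0.  -0.8] j [-0.49  0.18 -0.4   1.    0.    2.66]
.445,-.1465 shift [-0.0015 -0.001   0.1021] spin -0.5
t 5.88 tcp [ 0.4468 -0.1477  0.1261] head -0.5 tilt 0.2 gap 0.0412 F [-0.3  0.  -0.8] j [-0.49  0.18 -0.4   1.    0.    2.66]
```

```bash
python3 -m inch '[[[-0.001,-0.001,0.03],0],[[-0.001,-0.001,0.06],0],[[-0.001,-0.001,0.085],0],[[-0.001,-0.001,0.102],0],[[-0.001,-0.001,0.102],0]]'
python3 -m inch '[[[0,0,0],0],[[0,0,0],0],[[0,0,0],0],[[0,0,0],0],[[0,0,0],0]]' 0.95 30
python3 go.py A 0.13 0
python3 -m inch '[[[0,0,-0.02],0],[[0,0,-0.05],0],[[0,0,-0.08],0],[[0,0,-0.1],0],[[0,0.03,-0.1],0]]'
python3 go.py A 0.13 0
```

```text
clock: 6.3
tcp_pos: [0.4441, -0.1459, 0.0207]
orientation: [-0.003, 1.0, -0.004, -0.004]
wrist_force: [-1.0, 0.5, 0.8]
finger_gap: 0.0408
clock: 6.72
tcp_pos: [0.445, -0.1464, 0.0217]
orientation: [-0.002, 1.0, -0.004, -0.003]
wrist_force: [0.5, -0.4, 0.2]
finger_gap: 0.0163
t 6.72 tcp [ 0.445  -0.1464  0.0217] head -0.4 tilt 0.4 gap 0.0163 F [ 0.5 -0.4  0.2] j [-0.49  0.29 -0.55  0.74  0.    2.66]
A shift [ 0.0669  0.2727 -0.1097] spin -0.4
clock: 7.13
tcp_pos: [0.4475, -0.175, 0.1268]
orientation: [-0.001, 1.0, -0.001, 0.0]
wrist_force: [0.8, 0.2, -0.1]
finger_gap: 0.0161
t 7.13 tcp [ 0.4475 -0.175   0.1268] head -0.1 tilt 0.1 gap 0.0161 F [ 0.8  0.2 -0.1] j [-0.54  0.19 -0.38  1.    0.    2.6 ]
A shift [ 0.0636  0.2449 -0.0037] spin -0.1
```

```bash
python3 -m inch '[[[0.01,0.04,0],0],[[0.02,0.08,0],0],[[0.03,0.12,0],0],[[0.035,0.16,0],0],[[0.035,0.19,0],0]]'
python3 -m inch '[[[0,0.045,0],0],[[0,0.045,0],0],[[0,0.045,0],0]]'
python3 go.py A 0.13 0
python3 - <<'E'
from workcell import env,viewer
import cv2
c=viewer.read_camera("wrist");cv2.imwrite("pics/w5.png",c["image"][:,:,::-1])
E
python3 go.py
```

```text
clock: 7.55
tcp_pos: [0.4832, -0.3687, 0.1273]
orientation: [0.0, 1.0, -0.001, 0.002]
wrist_force: [-0.0, -0.1, 1.2]
finger_gap: 0.0163
clock: 7.8
tcp_pos: [0.4828, -0.4169, 0.1274]
orientation: [0.001, 1.0, -0.003, 0.002]
wrist_force: [-1.0, 0.2, -0.2]
finger_gap: 0.0162
t 7.8 tcp [ 0.4828 -0.4169  0.1274] head -0.4 tilt 0.3 gap 0.0162 F [-1.   0.2 -0.2] j [-0.84  0.48  0.03  1.12  0.    2.31]
A shift [ 0.0277  0.0029 -0.0024] spin -0.4
t 7.85 tcp [ 0.4827 -0.4146  0.1273] head -0.3 tilt 0.2 gap 0.0164 F [-0.5  0.5 -1.1] j [-0.84  0.47  0.03  1.12  0.    2.31]
```

View pics/w5.png

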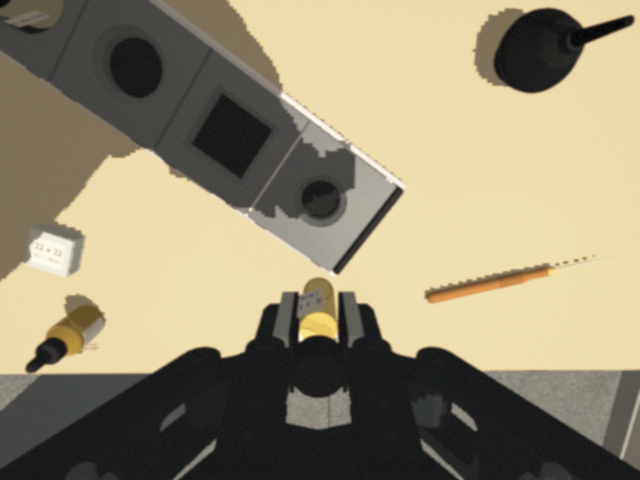

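The picture shows the vial held upright, with its cap at about (319,365) and its foot at (320,290). Well A's floor is at (320,198), B's at (136,67) and D's at (231,135).

```bash
python3 wr.py 320,198,0.010 231,135,.016 136,67,.010 319,368,0.170; python3 wr.py 320,289,.106; python3 go.py A 0.13 0
```

```text
tcp [ 0.4827 -0.4146  0.1273]
320,198,0.010 [ 0.5103 -0.4174  0.01  ]
231,135,.016 [ 0.5533 -0.3591  0.016 ]
136,67,.010 [ 0.595  -0.3002  0.01  ]
319,368,0.170 [ 0.4864 -0.4162  0.17  ]
tcp [ 0.4827 -0.4131  0.1272]
320,289,.106 [ 0.4841 -0.4154  0.106 ]
t 7.95 tcp [ 0.4828 -0.4123  0.1273] head -0.1 tilt 0.2 gap 0.0164 F [ 0.4  0.4 -0.4] j [-0.83  0.47  0.03  1.12  0.    2.31]
A shift [ 0.0277  0.0076 -0.0026] spin -0.1
```

```bash
python3 -m inch '[[[0.026,0.006,0],0],[[0.026,0.006,0.03],0],[[0.026,0.006,0.05],0],[[0.026,0.006,0.065],0],[[0.026,0.006,0.065],0]]'
python3 -m inch '[[[0,0,0],0],[[0,0,0],0]]'
python3 go.py .5088,-.419 0.0317 0
python3 - <<'E'
from workcell import viewer
viewer.read_camera("wrist")
E
python3 go.py .5088,-.419 0.0317 0
```

```text
clock: 8.37
tcp_pos: [0.5075, -0.4141, 0.0589]
orientation: [-0.003, 1.0, 0.0, -0.001]
wrist_force: [-0.2, 1.3, -1.0]
finger_gap: 0.0163
clock: 8.53
tcp_pos: [0.5077, -0.4126, 0.0597]
orientation: [-0.003, 1.0, 0.001, -0.001]
wrist_force: [0.2, 0.2, 0.5]
finger_gap: 0.0163
t 8.53 tcp [ 0.5077 -0.4126  0.0597] head 0.1 tilt 0.4 gap 0.0163 F [0.2 0.2 0.5] j [-0.81  0.56 -0.    1.01  0.    2.33]
.5088,-.419 shift [0.0012 0.0066 0.0279] spin 0.1
t 8.58 tcp [ 0.508  -0.4134  0.0602] head 0.1 tilt 0.3 gap 0.0163 F [ 0.4 -0.3  0.4] j [-0.81  0.56 -0.    1.01  0.    2.33]
.5088,-.419 shift [0.0008 0.0058 0.0285] spin 0.1
```

```bash
python3 -m inch '[[[0.001,0.006,0],0],[[0.001,0.006,0.006],0],[[0.001,0.006,0.012],0],[[0.001,0.006,0.017],0],[[0.001,0.006,0.021],0]]'
python3 -m inch '[[[0,0,0.003],0],[[0,0,0.005],0],[[0,0,0.005],0]]'
python3 go.py .5088,-.419 0.0317 0
python3 -m inch '[[[0,0,0],0],[[0,0,0],0]]'
python3 go.py .5088,-.419 0.0317 0
```

```text
clock: 9.0
tcp_pos: [0.5086, -0.4191, 0.0382]
orientation: [-0.003, 1.0, 0.001, -0.001]
wrist_force: [0.8, 0.0, 0.6]
finger_gap: 0.0162
clock: 9.25
tcp_pos: [0.5081, -0.4186, 0.0322]
orientation: [-0.004, 1.0, 0.001, -0.002]
wrist_force: [0.2, 0.5, -0.4]
finger_gap: 0.0161
t 9.25 tcp [ 0.5081 -0.4186  0.0322] head 0.1 tilt 0.5 gap 0.0161 F [ 0.2  0.5 -0.4] j [-0.81  0.59 -0.02  0.96  0.    2.33]
.5088,-.419 shift [0.0008 0.0004 0.0005] spin 0.1
clock: 9.42
tcp_pos: [0.5081, -0.4186, 0.0322]
orientation: [-0.004, 1.0, 0.001, -0.002]
wrist_force: [-0.1, 0.3, -0.2]
finger_gap: 0.0165
t 9.42 tcp [ 0.5081 -0.4186  0.0322] head 0.1 tilt 0.5 gap 0.0165 F [-0.1  0.3 -0.2] j [-0.81  0.59 -0.02  0.96  0.    2.33]
.5088,-.419 shift [0.0007 0.0004 0.0005] spin 0.1
```

```bash
python3 -m inch '[[[0,0,0.0012],0],[[0,0,0.0012],0]]'
python3 -m inch '[[[0,0,0],0],[[0,0,0],0],[[0,0,0],0],[[0,0,0],0]]' 0.5
python3 -m inch '[[[0,0,-0.03],0],[[0,0,-0.065],0],[[0,0,-0.1],0],[[-0.02,-0.04,-0.1],0],[[-0.04,-0.08,-0.1],0]]'
python3 go.py oil 0.13 0
```

```text
clock: 9.58
tcp_pos: [0.5083, -0.4188, 0.0312]
orientation: [-0.003, 1.0, 0.001, -0.001]
wrist_force: [0.0, 0.6, 0.2]
finger_gap: 0.0165
clock: 9.92
tcp_pos: [0.5083, -0.4188, 0.0313]
orientation: [-0.003, 1.0, 0.001, -0.001]
wrist_force: [-0.1, -0.2, -0.2]
finger_gap: 0.0428
clock: 10.33
tcp_pos: [0.4742, -0.3487, 0.1357]
orientation: [0.0, 1.0, -0.0, 0.002]
wrist_force: [-0.1, 0.8, -0.6]
finger_gap: 0.0423
t 10.33 tcp [ 0.4742 -0.3487  0.1357] head -0.0 tilt 0.3 gap 0.0423 F [-0.1  0.8 -0.6] j [-0.77  0.38 -0.1   1.09  0.    2.37]
oil shift [-0.0603 -0.1156  0.0054] spin -0.0
```

```bash
python3 -m inch '[[[-0.02,-0.038,0],0],[[-0.04,-0.075,0],0],[[-0.06,-0.105,0],0],[[-0.06,-0.115,0],0],[[-0.06,-0.115,0],0]]' 0.42
python3 -m inch '[[[0,0,0],0],[[0,0,0],0]]'
python3 go.py .4125,-.231 0.016 0
python3 - <<'E'
from workcell import env,viewer
import cv2
c=viewer.read_camera("wrist");cv2.imwrite("pics/w6.png",c["image"][:,:,::-1])
E
```

```text
clock: 10.75
tcp_pos: [0.4128, -0.2307, 0.1356]
orientation: [-0.0, 1.0, 0.001, 0.002]
wrist_force: [0.8, -1.1, -0.1]
finger_gap: 0.0493
clock: 10.92
tcp_pos: [0.4137, -0.2315, 0.1361]
orientation: [0.0, 1.0, 0.001, 0.003]
wrist_force: [-0.0, -0.2, -0.1]
finger_gap: 0.0495
t 10.92 tcp [ 0.4137 -0.2315  0.1361] head 0.1 tilt 0.3 gap 0.0495 F [-0.  -0.2 -0.1] j [-0.68  0.17 -0.38  1.01  0.    2.46]
.4125,-.231 shift [-0.0018 -0.0006  0.1201] spin 0.1
```

View pics/w6.png

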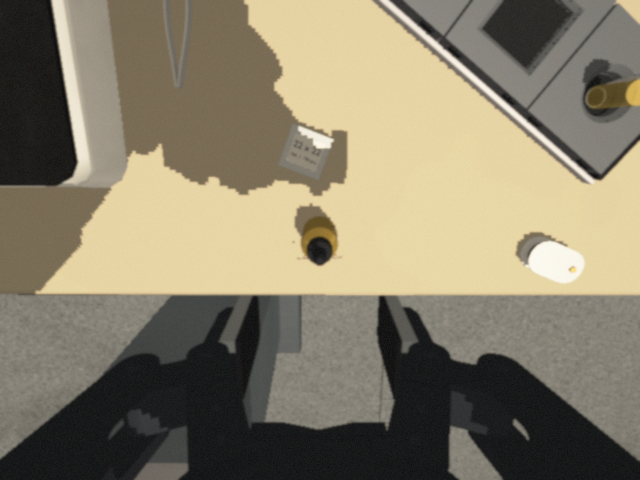

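The picture shows the vial standing in well A at about (610,95), the oil with teat at (319,250) and body at (320,237), and the box top centred near (307,150). The loupe is at (556,260), undisturbed.

```bash
python3 wr.py 319,251,0.067 320,237,.043 307,150,.017; python3 go.py .4125,-.231 0.016 0
```

```text
tcp [ 0.4137 -0.2319  0.1359]
319,251,0.067 [ 0.4184 -0.2338  0.067 ]
320,237,.043 [ 0.4201 -0.2345  0.043 ]
307,150,.017 [ 0.4743 -0.2255  0.017 ]
t 11.02 tcp [ 0.4137 -0.232   0.1357] head 0.0 tilt 0.3 gap 0.0494 F [-0.1 -0.4  1. ] j [-0.68  0.17 -0.38  1.01  0.    2.46]
.4125,-.231 shift [-0.0018 -0.001   0.1197] spin 0.0
```

```bash
python3 -m inch '[[[0.002,0.001,0.035],0],[[0.002,0.001,0.07],0],[[0.002,0.001,0.1],0],[[0.002,0.001,0.117],0],[[0.002,0.001,0.117],0]]'
python3 go.py oil 0.016 0
python3 -m inch '[[[0,0,0],0],[[0,0,0],0],[[0,0,0],0],[[0,0,0],0],[[0,0,0],0]]' 0.85 30
python3 go.py B 0.13 0
python3 -m inch '[[[0,0,-0.02],0],[[0,0,-0.05],0],[[0,0,-0.08],0],[[0,0,-0.11],0],[[0,0,-0.11],0]]'
python3 go.py B 0.13 0
```

```text
clock: 11.43
tcp_pos: [0.414, -0.2319, 0.0148]
orientation: [-0.002, 1.0, -0.0, -0.0]
wrist_force: [-0.9, 0.4, 1.0]
finger_gap: 0.0497
t 11.43 tcp [ 0.414  -0.2319  0.0148] head -0.0 tilt 0.3 gap 0.0497 F [-0.9  0.4  1. ] j [-0.68  0.31 -0.54  0.72  0.    2.46]
oil shift [-0.      0.0011 -0.0012] spin -0.0
clock: 11.85
tcp_pos: [0.4148, -0.2326, 0.0159]
orientation: [-0.001, 1.0, -0.0, 0.001]
wrist_force: [0.1, 0.6, -0.7]
finger_gap: 0.0251
t 11.85 tcp [ 0.4148 -0.2326  0.0159] head -0.0 tilt 0.2 gap 0.0251 F [ 0.1  0.6 -0.7] j [-0.68  0.31 -0.54  0.72  0.    2.46]
B shift [ 0.1808  0.0702 -0.1141] spin -0.0
clock: 12.27
tcp_pos: [0.4179, -0.2354, 0.1324]
orientation: [0.002, 1.0, -0.0, 0.005]
wrist_force: [1.1, -0.3, -0.4]
finger_gap: 0.0249
t 12.27 tcp [ 0.4179 -0.2354  0.1324] head -0.0 tilt 0.6 gap 0.0249 F [ 1.1 -0.3 -0.4] j [-0.68  0.18 -0.38  1.    0.    2.46]
B shift [0.1775 0.0678 0.0043] spin -0.0
```

```bash
python3 -m inch '[[[0.037,0.015,0],0],[[0.075,0.03,0],0],[[0.11,0.045,0],0],[[0.145,0.058,0],0],[[0.165,0.068,0],0]]'
python3 -m inch '[[[0.01,0,0],0],[[0.01,0,0],0],[[0.01,0,0],0],[[0.01,0,0],0]]'
python3 go.py .5945,-.3025 0.0259 0
python3 - <<'E'
from workcell import env,viewer
import cv2
c=viewer.read_camera("wrist");cv2.imwrite("pics/w7.png",c["image"][:,:,::-1])
E
python3 wr.py
```

```text
clock: 12.68
tcp_pos: [0.5865, -0.3046, 0.1345]
orientation: [0.003, 1.0, 0.0, 0.006]
wrist_force: [-1.1, 0.4, 0.4]
finger_gap: 0.0249
clock: 13.02
tcp_pos: [0.5957, -0.3041, 0.1345]
orientation: [0.003, 1.0, 0.0, 0.006]
wrist_force: [-0.8, -0.0, -0.7]
finger_gap: 0.0248
t 13.02 tcp [ 0.5957 -0.3041  0.1345] head 0.1 tilt 0.7 gap 0.0248 F [-0.8 -0.  -0.7] j [-0.59  0.52  0.13  1.16  0.    2.55]
.5945,-.3025 shift [-0.0024 -0.0021  0.1085] spin 0.1
tcp [ 0.5955 -0.3041  0.1347]
```

View pics/w7.png

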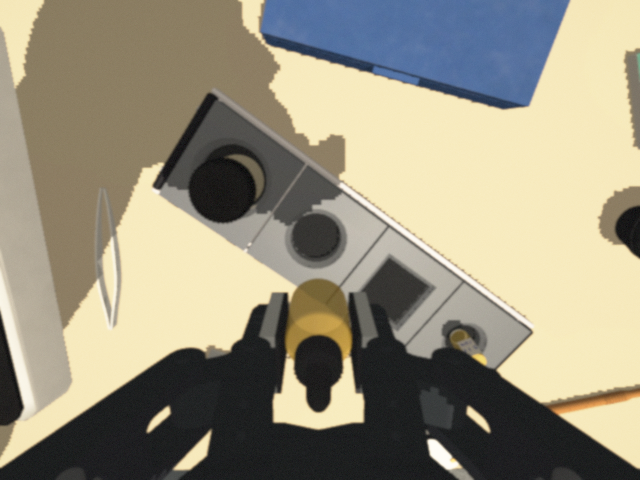

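The picture shows well B's floor at (316,238), the bottle held upright, and the canister and vial in their wells.

```bash
python3 wr.py 316,238,.010 223,187,.067 320,290,.120
python3 -m inch '[[[-0.002,0,0.03],0],[[-0.002,0,0.055],0],[[-0.002,0,0.07],0],[[-0.002,0,0.075],0],[[-0.002,0,0.075],0]]'
python3 go.py .5945,-.3025 0.0259 0
```

```text
tcp [ 0.5955 -0.3042  0.1348]
316,238,.010 [ 0.5925 -0.3047  0.01  ]
223,187,.067 [ 0.639  -0.2521  0.067 ]
320,290,.120 [ 0.5995 -0.3065  0.12  ]
clock: 13.58
tcp_pos: [0.593, -0.3039, 0.0586]
orientation: [0.002, 1.0, 0.0, 0.005]
wrist_force: [-0.2, -0.5, -1.4]
finger_gap: 0.0252
t 13.58 tcp [ 0.593  -0.3039  0.0586] head 0.0 tilt 0.6 gap 0.0252 F [-0.2 -0.5 -1.4] j [-0.6   0.57  0.01  1.    0.    2.55]
.5945,-.3025 shift [ 0.0011 -0.0016  0.0327] spin 0.0
```

```bash
python3 -m inch '[[[0,-0.001,0.008],0],[[0,-0.001,0.016],0],[[0,-0.001,0.022],0],[[0,-0.001,0.027],0],[[0,-0.001,0.03],0]]'
python3 -m inch '[[[0,0,0],0],[[0,0,0],0]]'
python3 go.py .5945,-.3025 0.0259 0
```

```text
clock: 14.0
tcp_pos: [0.5932, -0.3029, 0.028]
orientation: [0.002, 1.0, 0.0, 0.005]
wrist_force: [-0.3, -0.2, -0.2]
finger_gap: 0.0252
clock: 14.17
tcp_pos: [0.5931, -0.3029, 0.0278]
orientation: [0.002, 1.0, 0.0, 0.004]
wrist_force: [0.1, -0.2, -0.5]
finger_gap: 0.025
t 14.17 tcp [ 0.5931 -0.3029  0.0278] head 0.0 tilt 0.5 gap 0.025 F [ 0.1 -0.2 -0.5] j [-0.59  0.6  -0.02  0.94  0.    2.55]
.5945,-.3025 shift [ 0.0014 -0.0004  0.0019] spin 0.0
```

```bash
python3 -m inch '[[[0.001,0,0.0015],0],[[0.001,0,0.0025],0],[[0.001,0,0.0025],0]]'
python3 -m inch '[[[0,0,0],0],[[0,0,0],0],[[0,0,0],0],[[0,0,0],0]]' 0.5
python3 -m inch '[[[0,0,-0.03],0],[[0,0,-0.07],0],[[0,0,-0.1],0],[[-0.02,-0.01,-0.105],-7],[[-0.05,-0.03,-0.105],-14]]'
python3 -m inch '[[[-0.03,-0.02,0],-7],[[-0.055,-0.035,0],-14],[[-0.055,-0.035,0],-21],[[-0.055,-0.035,0],-28],[[-0.055,-0.035,0],-35]]'
python3 go.py box 0.13 72.5
```

```text
clock: 14.42
tcp_pos: [0.5944, -0.3029, 0.0254]
orientation: [0.002, 1.0, 0.0, 0.005]
wrist_force: [0.3, -0.4, -1.3]
finger_gap: 0.025
clock: 14.75
tcp_pos: [0.5944, -0.303, 0.0256]
orientation: [0.002, 1.0, 0.0, 0.005]
wrist_force: [-0.0, -0.4, 0.3]
finger_gap: 0.0425
clock: 15.17
tcp_pos: [0.5473, -0.276, 0.1338]
orientation: [0.006, 0.992, 0.124, 0.008]
wrist_force: [-0.2, -0.2, -0.4]
finger_gap: 0.0425
clock: 15.58
tcp_pos: [0.4848, -0.2555, 0.133]
orientation: [0.009, 0.908, 0.42, 0.006]
wrist_force: [0.4, -0.2, -0.3]
finger_gap: 0.0426
t 15.58 tcp [ 0.4848 -0.2555  0.133 ] head 49.6 tilt 1.2 gap 0.0426 F [ 0.4 -0.2 -0.3] j [-0.63  0.29 -0.23  1.03  0.    1.64]
box shift [ 0.0175 -0.0311  0.0025] spin -22.9
```

```bash
python3 -m inch '[[[0.006,-0.01,0],-7],[[0.012,-0.02,0],-14],[[0.017,-0.031,0],-21],[[0.017,-0.031,0],-23],[[0.017,-0.031,0],-23]]' 0.45
python3 -m inch '[[[0,0,0],0],[[0,0,0],0]]'
python3 go.py box 0.007 72.5
python3 - <<'E'
from workcell import env,viewer
import cv2
c=viewer.read_camera("wrist");cv2.imwrite("pics/w8.png",c["image"][:,:,::-1])
E
```

```text
clock: 16.0
tcp_pos: [0.472, -0.2219, 0.1327]
orientation: [0.01, 0.805, 0.593, 0.005]
wrist_force: [-0.5, -0.6, 0.6]
finger_gap: 0.0472
clock: 16.17
tcp_pos: [0.4722, -0.2221, 0.133]
orientation: [0.01, 0.806, 0.592, 0.005]
wrist_force: [-0.0, -0.5, 0.7]
finger_gap: 0.047
t 16.17 tcp [ 0.4722 -0.2221  0.133 ] head 72.6 tilt 1.3 gap 0.047 F [-0.  -0.5  0.7] j [-0.59  0.25 -0.29  1.01  0.    1.28]
box shift [ 0.0007 -0.0025  0.1259] spin 0.1
```

View pics/w8.png

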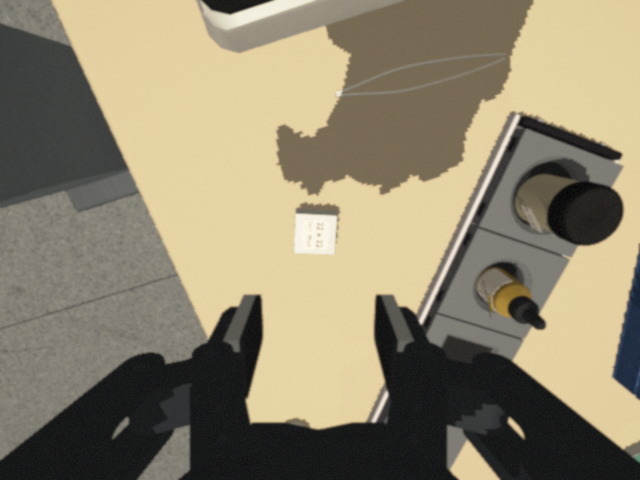

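The picture shows the box top centred at (315,234), square to the jaws, and the bottle and canister standing in wells B and C.

```bash
python3 wr.py 315,234,.017; python3 go.py box 0.007 72.5
python3 -m inch '[[[0.001,-0.002,0.035],0],[[0.001,-0.002,0.07],0],[[0.001,-0.002,0.095],0],[[0.001,-0.002,0.1],0],[[0.001,-0.002,0.1],0]]'
python3 go.py box 0.007 72.5
```

```text
tcp [ 0.4722 -0.2222  0.1329]
315,234,.017 [ 0.4731 -0.2234  0.017 ]
t 16.27 tcp [ 0.4721 -0.2222  0.1328] head 72.7 tilt 1.3 gap 0.0468 F [ 0.5 -0.5 -0.2] j [-0.59  0.25 -0.29  1.01  0.    1.28]
box shift [ 0.0008 -0.0024  0.1258] spin 0.2
clock: 16.68
tcp_pos: [0.471, -0.2209, 0.0311]
orientation: [0.008, 0.806, 0.592, 0.004]
wrist_force: [-0.4, -0.3, -0.1]
finger_gap: 0.0468
t 16.68 tcp [ 0.471  -0.2209  0.0311] head 72.6 tilt 1.0 gap 0.0468 F [-0.4 -0.3 -0.1] j [-0.59  0.35 -0.43  0.77  0.    1.28]
box shift [-0.0005  0.0013  0.0241] spin 0.1
```

```bash
python3 -m inch '[[[-0.001,0.002,0.01],0],[[-0.001,0.002,0.018],0],[[-0.001,0.002,0.0235],0],[[-0.001,0.002,0.0235],0]]'
python3 -m inch '[[[0,0,0],0],[[0,0,0],0],[[0,0,0],0],[[0,0,0],0],[[0,0,0],0]]' 0.8 30
python3 go.py D 0.08 54
python3 -m inch '[[[0,0,-0.015],0],[[0,0,-0.04],0],[[0,0,-0.07],0],[[0,0,-0.095],0],[[0,0,-0.115],0]]'
python3 go.py D 0.12 54
```

```text
clock: 17.02
tcp_pos: [0.4728, -0.2226, 0.0071]
orientation: [0.008, 0.806, 0.592, 0.004]
wrist_force: [0.0, 1.1, 0.3]
finger_gap: 0.0468
clock: 17.43
tcp_pos: [0.4731, -0.2228, 0.0076]
orientation: [0.008, 0.806, 0.592, 0.004]
wrist_force: [0.4, -0.1, 2.1]
finger_gap: 0.0297
t 17.43 tcp [ 0.4731 -0.2228  0.0076] head 72.6 tilt 1.0 gap 0.0297 F [ 0.4 -0.1  2.1] j [-0.59  0.38 -0.45  0.72  0.    1.28]
D shift [-0.1086  0.1189 -0.07  ] spin 18.6
clock: 17.85
tcp_pos: [0.4717, -0.2221, 0.1248]
orientation: [0.009, 0.806, 0.592, 0.004]
wrist_force: [0.4, -0.0, -0.6]
finger_gap: 0.0291
t 17.85 tcp [ 0.4717 -0.2221  0.1248] head 72.6 tilt 1.1 gap 0.0291 F [ 0.4 -0.  -0.6] j [-0.6   0.25 -0.31  0.99  0.    1.28]
D shift [-0.1086  0.119   0.0075] spin 18.6
```

```bash
python3 -m inch '[[[-0.025,0.028,0],5],[[-0.05,0.055,0],10],[[-0.077,0.083,0],15],[[-0.1,0.11,0],18.6],[[-0.109,0.119,0],18.6]]'
python3 -m inch '[[[0,0,0],0],[[0,0,0],0]]'
python3 go.py D 0.0236 54
python3 - <<'E'
from workcell import env,viewer
import cv2
c=viewer.read_camera("wrist");cv2.imwrite("pics/w9.png",c["image"][:,:,::-1])
E
```

```text
clock: 18.27
tcp_pos: [0.5549, -0.3661, 0.1274]
orientation: [0.01, 0.892, 0.452, 0.006]
wrist_force: [-0.2, 0.5, -0.5]
finger_gap: 0.0292
clock: 18.43
tcp_pos: [0.5547, -0.3668, 0.1265]
orientation: [0.009, 0.892, 0.452, 0.006]
wrist_force: [-1.4, 0.4, 0.3]
finger_gap: 0.0296
t 18.43 tcp [ 0.5547 -0.3668  0.1265] head 53.7 tilt 1.3 gap 0.0296 F [-1.4  0.4  0.3] j [-0.71  0.51  0.09  1.12  0.    1.5 ]
D shift [ 0.0031 -0.0068  0.1028] spin -0.3
```

View pics/w9.png

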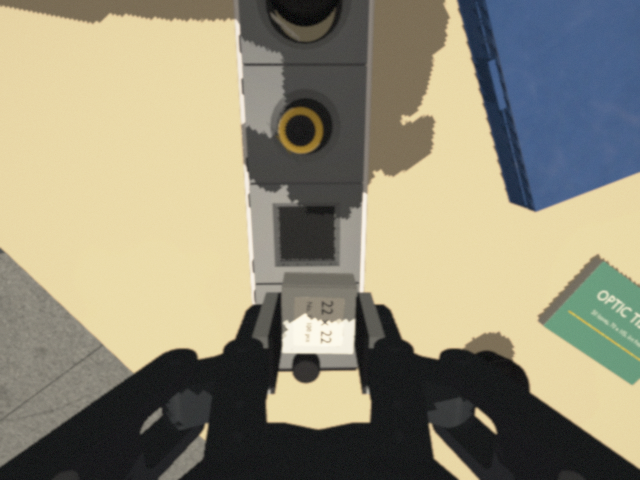

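The picture shows the box held level, the pocket floor at (307,234) and the row's axis parallel to the jaws. The oil stands in well B at (302,128).

```bash
python3 wr.py 307,234,.016 319,315,.1355
python3 -m inch '[[[0.003,-0.006,0.03],0],[[0.003,-0.006,0.055],0],[[0.003,-0.006,0.07],0],[[0.003,-0.006,0.07],0],[[0.003,-0.006,0.07],0]]'
python3 go.py D 0.0236 54
```

```text
tcp [ 0.5542 -0.3655  0.1267]
307,234,.016 [ 0.5519 -0.3615  0.016 ]
319,315,.1355 [ 0.5569 -0.3641  0.1355]
clock: 18.95
tcp_pos: [0.5512, -0.3577, 0.0565]
orientation: [0.008, 0.892, 0.453, 0.005]
wrist_force: [-0.7, 0.6, -0.3]
finger_gap: 0.0294
t 18.95 tcp [ 0.5512 -0.3577  0.0565] head 53.8 tilt 1.1 gap 0.0294 F [-0.7  0.6 -0.3] j [-0.7   0.55 -0.03  0.97  0.    1.5 ]
D shift [-0.002   0.003   0.0329] spin -0.2
```

```bash
python3 -m inch '[[[-0.003,0.003,0.008],0],[[-0.003,0.003,0.016],0],[[-0.003,0.003,0.022],0],[[-0.003,0.003,0.027],0],[[-0.003,0.003,0.03],0]]'
python3 -m inch '[[[0,0,0],0],[[0,0,0],0]]'
python3 go.py D 0.0236 54
```

```text
clock: 19.37
tcp_pos: [0.552, -0.362, 0.0257]
orientation: [0.007, 0.892, 0.453, 0.005]
wrist_force: [-0.4, 0.4, -0.2]
finger_gap: 0.0294
clock: 19.53
tcp_pos: [0.5518, -0.3619, 0.0254]
orientation: [0.007, 0.892, 0.453, 0.005]
wrist_force: [0.7, 0.7, 0.1]
finger_gap: 0.0293
t 19.53 tcp [ 0.5518 -0.3619  0.0254] head 53.8 tilt 1.0 gap 0.0293 F [0.7 0.7 0.1] j [-0.7   0.58 -0.06  0.91  0.    1.5 ]
D shift [0.0011 0.0006 0.0018] spin -0.2
```

```bash
python3 -m inch '[[[0,0,0.001],0],[[0,0,0.002],0],[[0,0,0.002],0]]'
python3 -m inch '[[[0,0,0],0],[[0,0,0],0],[[0,0,0],0],[[0,0,0],0]]' 0.5
python3 -m inch '[[[0,0,-0.02],0],[[0,0,-0.05],0],[[0,0,-0.09],0],[[-0.03,0,-0.12],0],[[-0.07,0,-0.15],0]]'
python3 -m inch '[[[-0.04,0,0],0],[[-0.08,0,0],0],[[-0.08,0,0],0],[[-0.08,0,0],0]]'
python3 go.py
python3 - <<'E'
from workcell import env,viewer
import cv2,numpy as np,pickle
c=viewer.read_camera("side");pickle.dump(c,open("side2.pkl","wb"));t=viewer.read_camera("top");pickle.dump(t,open("top2.pkl","wb"))
w=viewer.read_camera("wrist")
a=cv2.resize(c["image"][230:450,200:420],(400,400));b=cv2.resize(t["image"][200:350,300:450],(400,400),interpolation=2)
cv2.imwrite("pics/end.png",np.hstack([a,b])[:,:,::-1]);cv2.imwrite("pics/endw.png",w["image"][:,:,::-1])
E
```

```text
clock: 19.78
tcp_pos: [0.5521, -0.3621, 0.0237]
orientation: [0.007, 0.892, 0.453, 0.005]
wrist_force: [-0.3, -1.0, -0.0]
finger_gap: 0.0296
clock: 20.12
tcp_pos: [0.5521, -0.3621, 0.0237]
orientation: [0.007, 0.892, 0.453, 0.005]
wrist_force: [0.5, 0.4, -0.5]
finger_gap: 0.0426
clock: 20.53
tcp_pos: [0.5142, -0.4108, 0.1712]
orientation: [0.009, 0.891, 0.455, 0.006]
wrist_force: [0.9, -0.3, 0.4]
finger_gap: 0.0426
clock: 20.87
tcp_pos: [0.4656, -0.4776, 0.171]
orientation: [0.009, 0.892, 0.453, 0.006]
wrist_force: [0.5, -0.2, -0.3]
finger_gap: 0.0427
t 20.87 tcp [ 0.4656 -0.4776  0.171 ] head 53.8 tilt 1.2 gap 0.0427 F [ 0.5 -0.2 -0.3] j [-0.92  0.5   0.17  1.23  0.01  1.28]
```

View pics/end.png

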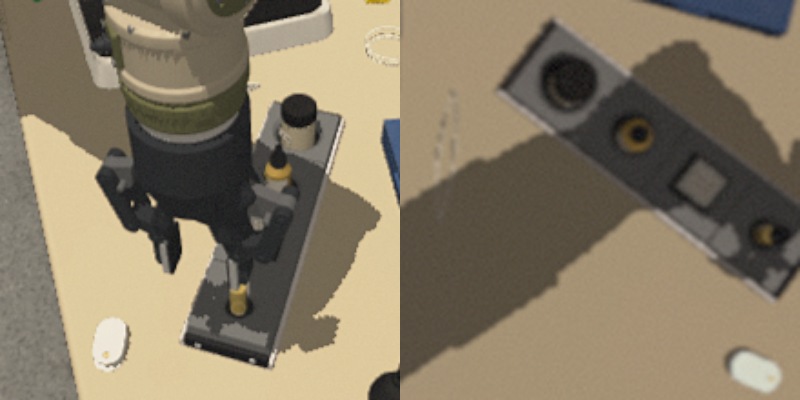

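View pics/endw.png

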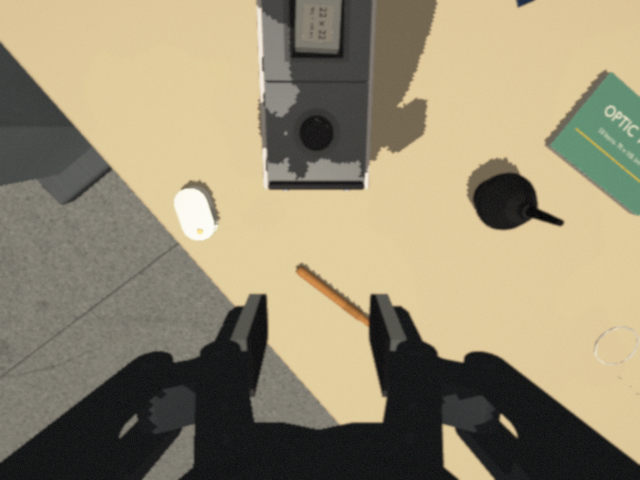

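The pictures show all four pieces upright in their holders: canister in C, bottle in B, box flat in D at (318,25) and vial in A at (316,132). The forceps and loupe haven't moved. I'll run one height and position check from depth before handing in.

Run:
```python
from h import *
c=pickle.load(open("top2.pkl","rb"));o=pickle.load(open("top.pkl","rb"))
W=dict(A=(.5105,-.42,.075),B=(.5955,-.3032,.078),C=(.6378,-.245,.067),D=(.553,-.3614,.033))
d=c["depth"];v,u=np.mgrid[200:320,330:465]
z=d[200:320,330:465];K=np.stack([(u-c["cx"])/f(c)*z,(v-c["cy"])/f(c)*z,z],-1)
X=(K.reshape(-1,3)-c["t"])@c["R"];X=X[z.ravel()>0]
for k,(x,y,h) in W.items():
    q=X[np.hypot(X[:,0]-x,X[:,1]-y)<.024]; s=q[(q[:,2]>h-.007)&(q[:,2]<h+.01)]
    print(k,"expected top",h,"max z",q[:,2].max().round(4),"median top",len(s),np.median(s,0).round(4) if len(s) else "", "off",(s[:,:2].mean(0)-[x,y]).round(4) if len(s) else "")
```

```text
A expected top 0.075 max z 0.0774 median top 51 [ 0.5095 -0.416   0.0737] off [-0.0004  0.0043]
B expected top 0.078 max z 0.0786 median top 10 [ 0.5926 -0.3     0.0759] off [-0.0032  0.0032]
C expected top 0.067 max z 0.0723 median top 215 [ 0.6367 -0.2453  0.0652] off [-0.0014 -0.0004]
D expected top 0.033 max z 0.0375 median top 177 [ 0.5535 -0.3599  0.0313] off [-0.      0.0018]
```

All tops are within about 2 mm of their expected height, and every piece is within 5 mm of its well centre, so I'm handing in.

```bash
python3 -c "
from workcell import env
print(env.hand_in())"
```

```text
the job is handed in; nothing more can be done
None
```

All four pieces are in their holders and the job is handed in, finishing at about 21 s of the 109 s. Each piece was gripped, lowered in slowly, set down and released: canister in the largest well, vial in the smallest, dropper bottle in the middle one, box flat in the square pocket.

- **Final check:** top-camera depth put every top within about 2 mm of its fully home height, and every piece within about 5 mm of its well centre. The final pictures show all four standing level, the forceps and loupe where they lay, and the gripper clear. I judged the forceps and loupe by eye and did not measure them.
- **Disagreements:** measurements from different views differed by 2–4 mm, occasionally 6–7 mm (early side-view figures further, about 12 mm). One rough mid-job reading put the canister about 7 mm off centre, but the final check showed about 1.5 mm.
- **Tilt:** the tool drifted to about 1.3° at worst, well under the 6° limit.

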